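Uncap the launch port of unknown thread hand

TASK

The launch unit on the bench has two ports closed by black quarter-turn dust caps; one port has a right-hand and the other a left-hand thread, and nothing shows which is which. Find out by trying which way the cap with the straight grip bar turns loose, turn it loose while it still sits on its port, lift it off and finish while holding it still in the gripper, about 10 cm above where it sat. Leave the round-knobbed cap closed on its port and the bottle, the tape roll and the screwdriver where they are.

Things in the scene. Friction and masses are not known exactly. Their poses are not given: they have to be found in the camera images.
- unit: Launch unit: flat aluminium case fixed to the bench, 140 (x) x 270 (y) x 55 mm high, small dark display mid-top. Origin: centre of its underside; z up. Its ports are on the top face at x = 0, y = +65 and -65 mm: necks 36 mm wide, 18 mm high, hidden under the caps.
- bar_cap: The cap to take off, on either port: black plastic, round, 49 mm in diameter, 26 mm high, about 70 g; on its top stands a straight grip bar 42 mm long (along x), 12 mm thick (y), 30 mm high, its top 56 mm above the cap's underside. Origin: centre of the underside, on the unit's top when closed; z up. Closed, its x axis is along the unit's x within about 3 degrees.
- bar_top (a point): Centre of the grip bar's top. How this cap behaves: the loosening way (counterclockwise from above or clockwise; varies) it turns lightly, without rising, to a stop near 125 degrees, and lifts straight off anywhere from 50 to 115 degrees (60 is ample) with under 0.2 N m. The other way it hits a hard stop after about 6 degrees. Locked, it lifts only about 1.5 mm.
- knob_cap: The cap to leave closed: the same black cap, 49 mm in diameter and 26 mm high, but with a round knob on top, 28 mm in diameter and 30 mm high (top 56 mm above its underside). It sits on the other port, 130 mm from the first. Origin: centre of its underside.
- bottle: Bystander: white plastic bottle, 54 mm in diameter, 120 mm high, standing on the bench beside the unit. Origin: centre of its underside.
- tape_roll: Bystander: roll of clear tape lying flat on the bench, 76 mm outside and 52 mm inside diameter, 20 mm high. Origin: centre of its underside.
- screwdriver: Bystander: screwdriver lying on the bench on the robot's side of the unit. Origin: middle of its underside; it lies along its x.
Not all that is in view belongs to the job. What is shaped like the bar_cap but blue or green is not meant.

How it is judged:
By the outcome, as a careful person would: the job done as asked, in the order asked, and still so for the second after the job is handed in, while the arm keeps its last pose, push and grip.
It also fails if it takes over 48 s, if anything falls off the work surface, if the arm or the gripper's body presses on something with over 40 N, if the wrist force passes 120 N, or if a joint passes its speed limit or range.

ROBOT

A 6-joint arm with a two-finger parallel gripper is mounted at the origin on the work surface. World frame = base frame: x ahead of the robot, y to its left, z up, the work surface at z = 0. Lengths are in mm, angles in rad, forces in N, time in s.
With the tool pointing down it reaches from about 350 to 975 mm from the base axis. Payload 7.1 kg.
Tool frame: the origin (TCP) lies between the finger pads; the fingertips stand 8 mm ahead of it and the grasp point (between the pads) lies 11 mm behind it; x points along the fingers, y is the direction in which the jaws open and shut, and the axes are right-handed (so a half turn about x gives the same grasp; the last joint's range is limited). The gripper opens to 88 mm and grips with 3 to 60 N. Pads are 20 mm wide; open, the fingers measure 115 mm over their backs; the gripper's body (75 mm by 178 mm) begins 61 mm behind the grasp point.
Start: joints at [-1.221, 0.423, 1.63, -0, 1.089, -0.019], TCP at [225.327, -582.952, 230.675] pointing down, gripper open.
Joint ranges: [-3, 3], [-0.9, 2.11], [0.09, 2.58], [-1.31, 4.45], [0.11, 2.69], [-2.54, 2.54]. Speed limits (rad/s): [2.39, 2.39, 3.01, 3.14, 3.14, 3.14].

INTERFACE

Orientations are given as a rotation vector (axis times angle).
In Python, from workcell import ctrl gives the robot as it stands.
- The arm moves only by the tool apply_moves, never from a script. Its argument "increments" is a list of rows, each an object with "gripper": the opening in per cent of the stroke, from 0 (shut) to 100 (fully open); "delta_pos": the shift along the tool's x, y, z in cm, a list of three; "dr": the turn, a rotation vector about the tool's x, y, z in rad, a list of three. In form: [{"gripper": gripper, "delta_pos": [dx, dy, dz], "dr": [ax, ay, az]}, ...]. A call has exactly 5 rows; each row shifts and turns the commanded pose from where the row before left it, along the tool's axes as they then stand; what a row does not reach is not made up. A row lasts 1/12 s, in which the tool goes at most 41.7 mm and 7.16 degrees, less where a joint would pass 70% of its speed; a pose out of reach is approached as far as the arm can. A call with a gripper value outside its range is refused whole. The fingers move at their own pace and stop on an object; the grip force is fixed at half the most. Time passes only in rows, so rows that do not move let the fingers close, or fill a call up. It gives the time, the measured TCP pose, the force and the opening at its end, in the units of the state.
- ctrl.get_obs(): the state, without advancing time (a new reading comes with each control period).
- ctrl.get_image(name): name is "side" or "top" or "wrist"; returns a dict with "img" (384x512x3 uint8, red, green, blue), "range_z" (384x512 float32, mm along the optical axis (not along the pixel's ray), 0 where there is no reading), "mtx" (3x3 intrinsics, pixels), "rvec" (rotation vector, rad) and "tvec" (3), from world to camera coordinates, as OpenCV has them. Camera axes: x right, y down, z forward; pixel columns grow to the right and rows downward; lengths in mm; the calibration is good to about 2 mm. A picture is of the moment at which its call begins.
- ctrl.close_job(): hands the job in, once; it reports no verdict.
The state is a dict: "t": time; "qpos": joint angles; "qvel": joint speeds; "joint_torque": joint torques, N m; "ee_pos": TCP position; "orientation": TCP orientation; "ft_force": force on the tool from outside, world axes, zero at the start; "moment": the same for the moment, N m; "width": finger opening in mm.
Only numpy, scipy, OpenCV 4.12 (cv2) and the standard library are available. Lean on these libraries where they do the work, as an engineer would, in place of code of your own. Each camera call takes 0.05 s, during which the arm holds its last target. There are 200 camera calls.

## Working session

There is one attempt and no reset: what is moved stays moved. The work goes in short steps, Python scripts to look and compute and a tool call to move; the robot and the scene stay as the last step left them, time stands still between calls to the robot, and variables do not carry over. Pictures are saved under pics/ and viewed, about 8 in all and at most 12, crops included, and the job is handed in when it is done.

Besides the shell and the picture viewer there is one more tool, called after ">>>" as name(argument=value, ...) on one line, values as JSON. apply_moves: Moves the arm, as the interface text tells. Its arguments: {"type":"object","properties":{"increments":{"type":"array","items":{"type":"object","properties":{"gripper":{"type":"number"},"delta_pos":{"type":"array","items":{"type":"number"}},"dr":{"type":"array","items":{"type":"number"}}}}}},"required":["increments"]}

```bash
mkdir -p pics
cat > h.py <<'E'
import numpy as np,cv2
from workcell import ctrl
def cam(n):
    d=ctrl.get_image(n); d['R']=cv2.Rodrigues(np.array(d['rvec'],float))[0]; d['t']=np.array(d['tvec'],float).ravel(); d['K']=np.array(d['mtx'],float); return d
def save(d,f,box=None,s=1):
    im=d['img'][...,::-1]
    if box: im=im[box[1]:box[3],box[0]:box[2]]
    cv2.imwrite('pics/'+f,cv2.resize(np.ascontiguousarray(im),None,fx=s,fy=s,interpolation=cv2.INTER_CUBIC))
def ray(d,u,v,z):
    r=d['R'].T@np.linalg.solve(d['K'],[u,v,1.]); c=-d['R'].T@d['t']; return c+r*(z-c[2])/r[2]
def cloud(d):
    v,u=np.mgrid[:384,:512]; Z=d['range_z'].astype(float)
    p=np.stack([u,v,np.ones_like(u)],-1)@np.linalg.inv(d['K']).T*Z[...,None]
    return (p-d['t'])@d['R']
E
python3 - <<'E'
from h import *
for n in('top','side'):
    d=cam(n); save(d,n+'1.png',s=1.5); np.savez('/tmp/'+n,**d)
o=ctrl.get_obs(); print({k:np.round(v,3) for k,v in o.items()})
E
```

```text
{'t': np.float64(0.1), 'qpos': array([-1.221,  0.424,  1.631,  0.   ,  1.089, -0.019]), 'qvel': array([ 0.001, -0.002, -0.001, -0.001,  0.   , -0.   ]), 'joint_torque': array([-1.0000e-03, -5.4561e+01, -2.7432e+01,  6.4000e-02,  1.9000e-02,
        0.0000e+00]), 'ee_pos': array([ 225.171, -582.529,  230.01 ]), 'orientation': array([ 2.02 ,  0.378, -2.021]), 'ft_force': array([ 0.122, -0.586,  1.115]), 'moment': array([ 0.013,  0.008, -0.012]), 'width': np.float64(87.735)}
```

View pics/top1.png

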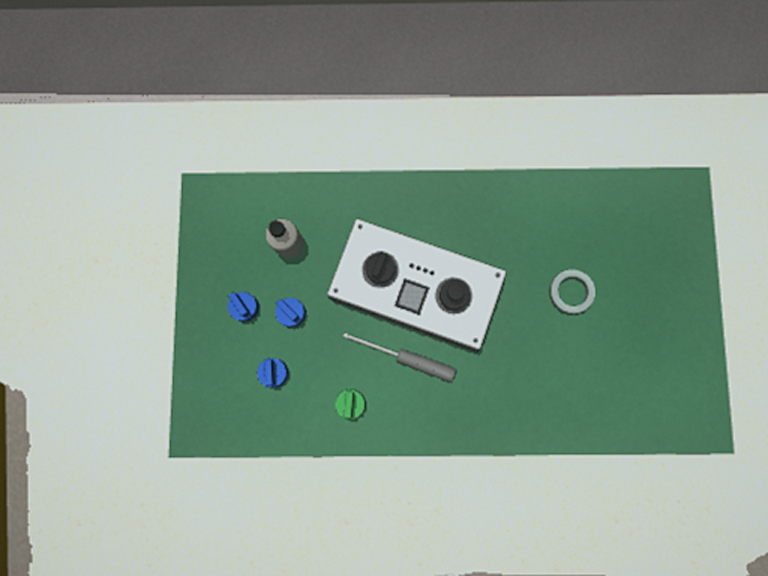

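View pics/side1.png

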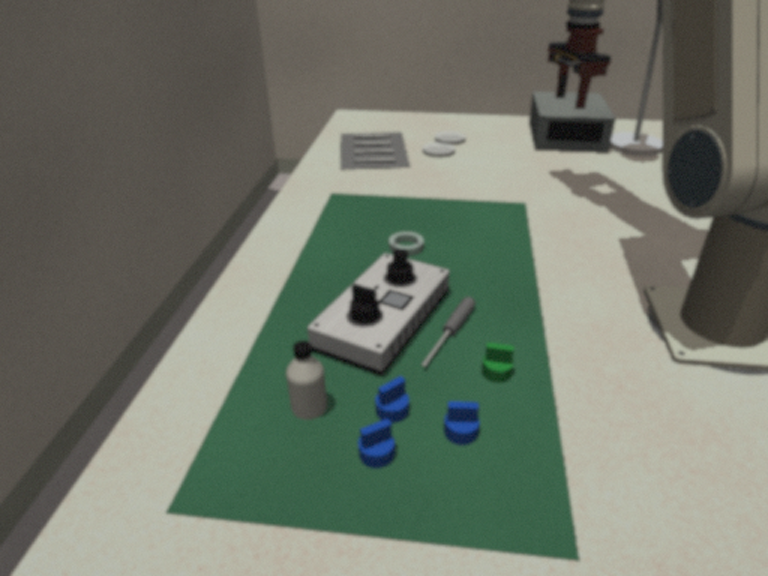

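Black candidates on the unit, in the 1.5x top view: (380,268) has a straight bar and (454,295) a round knob. The blue (242,306), (290,312), (272,373) and green (350,404) bar caps are decoys. The target is (380,268), which I'll confirm in a crop and measure.

Run:
```python
from h import *
d=dict(np.load('/tmp/top.npz')); save(d,'crop.png',(210,140,345,240),5)
P=cloud(d); 
print('cam',(-d['R'].T@d['t']).round())
hsv=cv2.cvtColor(d['img'],cv2.COLOR_RGB2HSV)
z=P[...,2]
# unit top
m=(abs(z-55)<10)&(hsv[...,1]<60); m[:,:200]=0; m[:,360:]=0
m=cv2.morphologyEx(m.astype('u1'),cv2.MORPH_CLOSE,np.ones((25,25)))
c=max(cv2.findContours(m,0,2)[0],key=cv2.contourArea); r=cv2.minAreaRect(c)
B=np.array([ray(d,u,v,55) for u,v in cv2.boxPoints(r)]); print('unit',r,B.round(1),B.mean(0),[np.linalg.norm(B[i]-B[i-1]).round() for i in range(4)])
e=max((B[i]-B[i-1] for i in range(4)),key=np.linalg.norm); e*=np.sign(e[1]); e/=np.linalg.norm(e);print('yaw deg',np.degrees(np.arctan2(-e[0],e[1])), 'ports',B.mean(0)+65*e,B.mean(0)-65*e)
# bar top & knob top by depth
for n,(u,v) in dict(bar=(253,179),knob=(303,197)).items():
    w=np.zeros(z.shape,bool); w[v-20:v+20,u-20:u+20]=1
    k=w&(z>101)&(z<122); Q=P[k]; uv=np.argwhere(k)[:,::-1].astype('f4')
    rr=cv2.minAreaRect(np.array([ray(d,a,b,111)[:2] for a,b in uv],'f4'))
    print(n,k.sum(),Q.mean(0).round(1),Q[:,2].min(),Q[:,2].max(),'rect mm',rr)
    k=w&(hsv[...,2]<80)&(z>70)&(z<92);print(' rim',k.sum(),P[k].mean(0).round(1))
print('unit z',np.median(z[m>0]),'bench z', np.median(z[150:160,400:420]))
```

```text
cam [ 419.   68. 1172.]
unit ((277.7466125488281, 188.40948486328125), (108.23304748535156, 55.562767028808594), 19.653823852539062) [[ 578.6  201.4   55. ]
 [ 712.8  154.9   55. ]
 [ 615.7 -101.1   55. ]
 [ 485.4  -50.6   55. ]] [598.14334869  51.14625697  55.        ] [np.float64(269.0), np.float64(142.0), np.float64(274.0), np.float64(140.0)]
yaw deg -20.78606201540935 ports [621.21051897 111.91553914  55.        ] [575.07617841  -9.6230252   55.        ]
bar 91 [620.3 111.1 110. ] 101.19650694688664 117.64799771142545 rect mm ((620.3788452148438, 110.86112213134766), (12.515954971313477, 42.28118133544922), 68.27682495117188)
 rim 215 [618.5 109.8  80.5]
knob 110 [575.6 -10.4 110.2] 101.56738167377127 115.09328150252054 rect mm ((575.330078125, -9.729021072387695), (26.17098045349121, 26.38401985168457), 89.36538696289062)
 rim 200 [572.7  -8.6  80. ]
unit z 54.92754765922438 bench z 0.5110094320388907
```

View pics/crop.png

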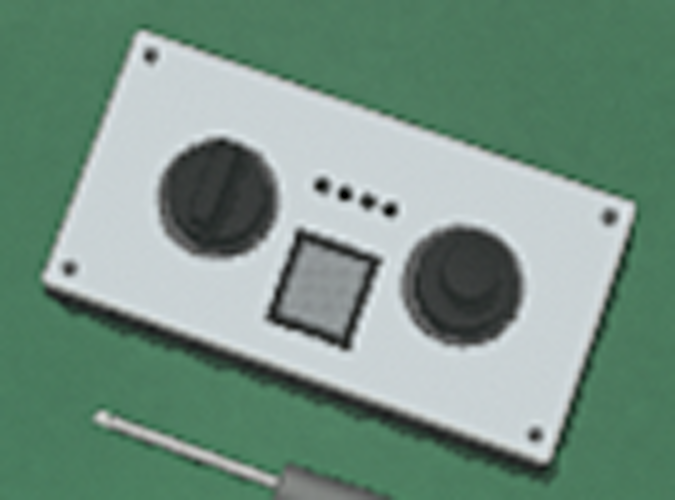

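```bash
cat >> h.py <<'E'
def tool():
    o=ctrl.get_obs(); return o,np.array(o['ee_pos']),cv2.Rodrigues(np.array(o['orientation'],float))[0]
def plan(target,jawdeg):
    o,p,R=tool(); print('t',round(o['t'],2),'p',p.round(1),'q',np.round(o['qpos'],2),'w',round(o['width'],1),'F',np.round(o['ft_force'],1),'M',np.round(o['moment'],2)); 
    print('R',R.round(3).tolist())
    D=[0,0,-1.]
    for s in (0,180):
        a=np.radians(jawdeg+s); y=np.array([np.cos(a),np.sin(a),0]); T=np.stack([D,y,np.cross(D,y)],1)
        print(s,'dr tool',cv2.Rodrigues(R.T@T)[0].ravel().round(3))
    print('dpos tool cm',(R.T@(np.array(target)-p)/10).round(2))
E
python3 -c "
from h import *
plan([620.5,111.2,230],68.3)"
```

```text
t 0.1 p [ 225.2 -582.5  230. ] q [-1.22  0.42  1.63  0.    1.09 -0.02] w 87.7 F [ 0.1 -0.6  1.1] M [ 0.01  0.01 -0.01]
R [[-0.0, 0.361, -0.933], [0.001, -0.933, -0.361], [-1.0, -0.001, -0.0]]
0 dr tool [-2.394e+00 -2.000e-03  1.000e-03]
180 dr tool [0.748 0.    0.001]
dpos tool cm [  0.07 -50.46 -61.88]
```

>>> apply_moves(increments=[{"gripper": 100,"delta_pos": [0,-2.0,-2.48],"dr": [0,0,0]},{"gripper": 100,"delta_pos": [0,-2.0,-2.48],"dr": [0,0,0]},{"gripper": 100,"delta_pos": [0,-2.0,-2.48],"dr": [0,0,0]},{"gripper": 100,"delta_pos": [0,-2.0,-2.48],"dr": [0,0,0]},{"gripper": 100,"delta_pos": [0,-2.0,-2.48],"dr": [0,0,0]}])

```text
t: 0.52
ee_pos: [305.2, -443.4, 230.3]
orientation: [2.02, 0.377, -2.021]
ft_force: [0.5, -1.1, -0.3]
width: 87.9
```

>>> apply_moves(increments=[{"gripper": 100,"delta_pos": [0,-2.0,-2.48],"dr": [0,0,0]},{"gripper": 100,"delta_pos": [0,-2.0,-2.48],"dr": [0,0,0]},{"gripper": 100,"delta_pos": [0,-2.0,-2.48],"dr": [0,0,0]},{"gripper": 100,"delta_pos": [0,-2.0,-2.48],"dr": [0,0,0]},{"gripper": 100,"delta_pos": [0,-2.0,-2.48],"dr": [0,0,0]}])

```text
t: 0.93
ee_pos: [384.9, -305.4, 230.5]
orientation: [2.02, 0.377, -2.021]
ft_force: [-0.4, 0.3, 0.4]
width: 87.6
```

>>> apply_moves(increments=[{"gripper": 100,"delta_pos": [0,-2.0,-2.48],"dr": [0,0,0]},{"gripper": 100,"delta_pos": [0,-2.0,-2.48],"dr": [0,0,0]},{"gripper": 100,"delta_pos": [0,-2.0,-2.48],"dr": [0,0,0]},{"gripper": 100,"delta_pos": [0,-2.0,-2.48],"dr": [0,0,0]},{"gripper": 100,"delta_pos": [0,-2.0,-2.48],"dr": [0,0,0]}])

```text
t: 1.35
ee_pos: [464.5, -167.5, 230.5]
orientation: [2.02, 0.377, -2.021]
ft_force: [-0.3, -0.0, 0.6]
width: 87.9
```

>>> apply_moves(increments=[{"gripper": 100,"delta_pos": [0,-2.0,-2.48],"dr": [0,0,0]},{"gripper": 100,"delta_pos": [0,-2.0,-2.48],"dr": [0,0,0]},{"gripper": 100,"delta_pos": [0,-2.0,-2.48],"dr": [0,0,0]},{"gripper": 100,"delta_pos": [0,-2.0,-2.48],"dr": [0,0,0]},{"gripper": 100,"delta_pos": [0,-2.0,-2.48],"dr": [0,0,0]}])

```text
t: 1.77
ee_pos: [544.1, -29.4, 230.4]
orientation: [2.019, 0.377, -2.021]
ft_force: [0.8, -0.2, 1.3]
width: 87.9
```

>>> apply_moves(increments=[{"gripper": 100,"delta_pos": [0,-2.0,-2.48],"dr": [0,0,0]},{"gripper": 100,"delta_pos": [0,-2.0,-2.48],"dr": [0,0,0]},{"gripper": 100,"delta_pos": [0,-2.0,-2.48],"dr": [0,0,0]},{"gripper": 100,"delta_pos": [0,-2.0,-2.48],"dr": [0,0,0]},{"gripper": 100,"delta_pos": [0,-2.0,-2.48],"dr": [0,0,0]}])

```text
t: 2.18
ee_pos: [623.7, 108.5, 230.3]
orientation: [2.019, 0.377, -2.021]
ft_force: [0.4, -0.3, -0.1]
width: 87.9
```

>>> apply_moves(increments=[{"gripper": 100,"delta_pos": [0,0,0],"dr": [-0.12,0,0]},{"gripper": 100,"delta_pos": [0,0,0],"dr": [-0.12,0,0]},{"gripper": 100,"delta_pos": [0,0,0],"dr": [-0.12,0,0]},{"gripper": 100,"delta_pos": [0,0,0],"dr": [-0.12,0,0]},{"gripper": 100,"delta_pos": [0,0,0],"dr": [-0.12,0,0]}])

```text
t: 2.6
ee_pos: [623.1, 107.1, 230.1]
orientation: [1.632, 0.866, -1.634]
ft_force: [-0.0, 0.1, -0.1]
width: 87.8
```

>>> apply_moves(increments=[{"gripper": 100,"delta_pos": [0,0,0],"dr": [-0.12,0,0]},{"gripper": 100,"delta_pos": [0,0,0],"dr": [-0.12,0,0]},{"gripper": 100,"delta_pos": [0,0,0],"dr": [-0.12,0,0]},{"gripper": 100,"delta_pos": [0,0,0],"dr": [-0.12,0,0]},{"gripper": 100,"delta_pos": [0,0,0],"dr": [-0.12,0,0]}])

```text
t: 3.02
ee_pos: [623.1, 106.9, 230.2]
orientation: [1.206, 1.212, -1.207]
ft_force: [-0.4, 0.7, 0.7]
width: 87.7
```

>>> apply_moves(increments=[{"gripper": 100,"delta_pos": [0,0,0],"dr": [-0.12,0,0]},{"gripper": 100,"delta_pos": [0,0,0],"dr": [-0.12,0,0]},{"gripper": 100,"delta_pos": [0,0,0],"dr": [-0.12,0,0]},{"gripper": 100,"delta_pos": [0,0,0],"dr": [-0.12,0,0]},{"gripper": 100,"delta_pos": [0,0,0],"dr": [-0.12,0,0]}])

```text
t: 3.43
ee_pos: [623.1, 106.9, 230.2]
orientation: [0.754, 1.437, -0.754]
ft_force: [0.3, -0.8, -0.4]
width: 87.7
```

>>> apply_moves(increments=[{"gripper": 100,"delta_pos": [0,0,0],"dr": [-0.12,0,0]},{"gripper": 100,"delta_pos": [0,0,0],"dr": [-0.12,0,0]},{"gripper": 100,"delta_pos": [0,0,0],"dr": [-0.12,0,0]},{"gripper": 100,"delta_pos": [0,0,0],"dr": [-0.12,0,0]},{"gripper": 100,"delta_pos": [0,0,0],"dr": [-0.11,0,0]}])

```text
t: 3.85
ee_pos: [623.1, 106.9, 230.2]
orientation: [0.295, 1.551, -0.296]
ft_force: [1.0, 1.4, -0.1]
width: 87.8
```

Run:
```python
from h import *
plan([620.5,111.2,230],68.3)
d=cam('wrist'); save(d,'w1.png',s=1.3); np.savez('/tmp/wrist',**d)
P=cloud(d);z=P[...,2]
k=(z>100)&(z<120)&(np.hypot(P[...,0]-620,P[...,1]-111)<35); Q=np.argwhere(k)[:,::-1]
if k.sum()>5: print(k.sum(),P[k].mean(0),cv2.minAreaRect(np.array([ray(d,a,b,111)[:2] for a,b in Q],'f4')))
```

```text
t 3.85 p [623.1 106.9 230.2] q [ 0.15  0.43  1.61 -0.    1.1  -1.04] w 87.8 F [ 1.   1.4 -0.1] M [ 0.   -0.14  0.03]
R [[-0.001, 0.368, 0.93], [-0.0, 0.93, -0.368], [-1.0, -0.0, -0.001]]
0 dr tool [ 0.002 -0.001  0.   ]
180 dr tool [-3.14e+00 -1.00e-03 -1.00e-03]
dpos tool cm [ 0.02  0.31 -0.4 ]
498 [619.11956181 115.74168848 110.1285016 ] ((618.916748046875, 115.892822265625), (11.06098747253418, 42.7144660949707), 68.42935180664062)
```

View pics/w1.png

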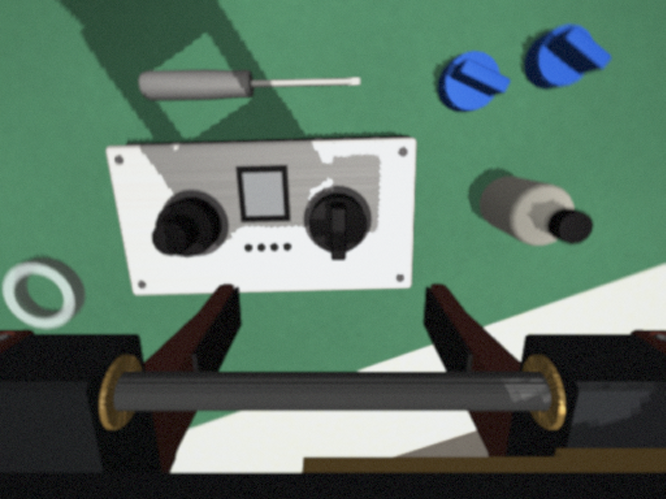

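Wrist view: the bar cap at (338,225) sits between the jaws and is aligned with them. The knob is at (185,225). The wrist and top cameras disagree by about 5 mm, so I'll compare with the side view, go lower and re-measure.

>>> apply_moves(increments=[{"gripper": 100,"delta_pos": [1.2,0.1,-0.1],"dr": [0,0,0]},{"gripper": 100,"delta_pos": [1.2,0.1,-0.1],"dr": [0,0,0]},{"gripper": 100,"delta_pos": [1.2,0.1,-0.1],"dr": [0,0,0]},{"gripper": 100,"delta_pos": [1.2,0.1,-0.1],"dr": [0,0,0]},{"gripper": 100,"delta_pos": [1.2,0.1,-0.1],"dr": [0,0,0]}])

```text
t: 4.32
ee_pos: [619.9, 113.5, 168.6]
orientation: [0.301, 1.551, -0.302]
ft_force: [0.2, -0.2, -0.5]
width: 87.9
```

>>> apply_moves(increments=[{"gripper": 100,"delta_pos": [1.0,0,0],"dr": [0,0,0]},{"gripper": 100,"delta_pos": [1.0,0,0],"dr": [0,0,0]},{"gripper": 100,"delta_pos": [0,0,0],"dr": [0,0,0]},{"gripper": 100,"delta_pos": [0,0,0],"dr": [0,0,0]},{"gripper": 100,"delta_pos": [0,0,0],"dr": [0,0,0]}])

```text
t: 4.73
ee_pos: [621.0, 113.4, 151.0]
orientation: [0.301, 1.549, -0.3]
ft_force: [-0.4, 0.6, 0.1]
width: 87.9
```

Run:
```python
from h import *
plan([620,113,150],68.3)
for n in ('wrist','side0','top'):
    d=dict(np.load('/tmp/side.npz')) if n=='side0' else cam(n)
    if n=='wrist': save(d,'w2.png',s=1.3)
    P=cloud(d);z=P[...,2]; dark=d['img'].max(-1)<70
    k=dark&(z>106)&(z<116)&(np.hypot(P[...,0]-620,P[...,1]-112)<32); Q=np.argwhere(k)[:,::-1]
    if k.sum()>5: print(n,k.sum(),P[k].mean(0).round(1),cv2.minAreaRect(np.array([ray(d,a,b,111)[:2] for a,b in Q],'f4')))
    k=(d['img'].min(-1)>0)&(z>40)&(z<70); print(' unit z',np.median(z[k]))
```

```text
t 4.73 p [621.  113.4 151. ] q [ 0.16  0.53  1.67 -0.    0.95 -1.03] w 87.9 F [-0.4  0.6  0.1] M [ 0.03 -0.23  0.03]
R [[0.001, 0.374, 0.928], [0.0, 0.928, -0.374], [-1.0, 0.0, 0.001]]
0 dr tool [-0.004  0.001 -0.   ]
180 dr tool [ 3.137e+00 -1.000e-03 -1.000e-03]
dpos tool cm [ 0.1  -0.08 -0.08]
wrist 819 [617.8 115.8 110.2] ((618.369140625, 115.3553237915039), (11.320769309997559, 40.16529846191406), 68.46887969970703)
 unit z 54.4853932255384
side0 42 [616.  118.4 109.6] ((615.65966796875, 120.02708435058594), (12.931041717529297, 38.84642791748047), 62.49263000488281)
 unit z 54.473805231237954
 unit z 54.61347458021817
```

View pics/w2.png

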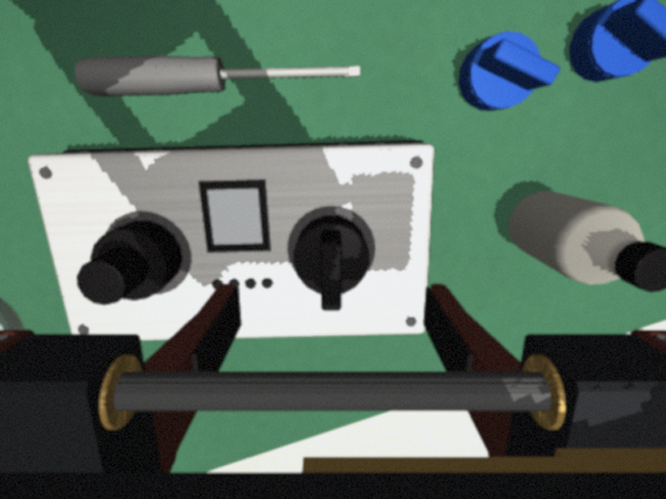

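Wrist view (5th picture): the bar at (331,270) is centred between the fingertips, whose inner edges are at columns 240 and 428. I'm going down and gripping.

>>> apply_moves(increments=[{"gripper": 60,"delta_pos": [1.2,0,-0.1],"dr": [0,0,0]},{"gripper": 60,"delta_pos": [1.2,0,-0.1],"dr": [0,0,0]},{"gripper": 60,"delta_pos": [1.2,0,0],"dr": [0,0,0]},{"gripper": 60,"delta_pos": [1.0,0,0],"dr": [0,0,0]},{"gripper": 60,"delta_pos": [0.7,0,0],"dr": [0,0,0]}])

```text
t: 5.25
ee_pos: [617.7, 114.0, 95.5]
orientation: [0.3, 1.552, -0.301]
ft_force: [0.2, 0.3, -0.0]
width: 57.8
```

>>> apply_moves(increments=[{"gripper": 30,"delta_pos": [0.4,0,0],"dr": [0,0,0]},{"gripper": 30,"delta_pos": [0.1,0,0],"dr": [0,0,0]},{"gripper": 30,"delta_pos": [0,0,0],"dr": [0,0,0]},{"gripper": 30,"delta_pos": [0,0,0],"dr": [0,0,0]},{"gripper": 30,"delta_pos": [0,0,0],"dr": [0,0,0]}])

```text
t: 5.67
ee_pos: [619.2, 114.3, 93.2]
orientation: [0.301, 1.549, -0.3]
ft_force: [0.1, -0.5, 0.9]
width: 27.1
```

Run:
```python
from h import *
plan([619,114,92],68.3)
save(cam('wrist'),'w3.png',s=1.3)
```

```text
t 5.67 p [619.2 114.3  93.2] q [ 0.16  0.6   1.7   0.    0.84 -1.02] w 27.1 F [ 0.1 -0.5  0.9] M [ 0.07 -0.1  -0.02]
R [[0.001, 0.374, 0.928], [0.0, 0.928, -0.374], [-1.0, 0.001, 0.001]]
0 dr tool [-0.004  0.001 -0.001]
180 dr tool [ 3.137e+00 -1.000e-03 -1.000e-03]
dpos tool cm [ 0.12 -0.03 -0.01]
```

View pics/w3.png

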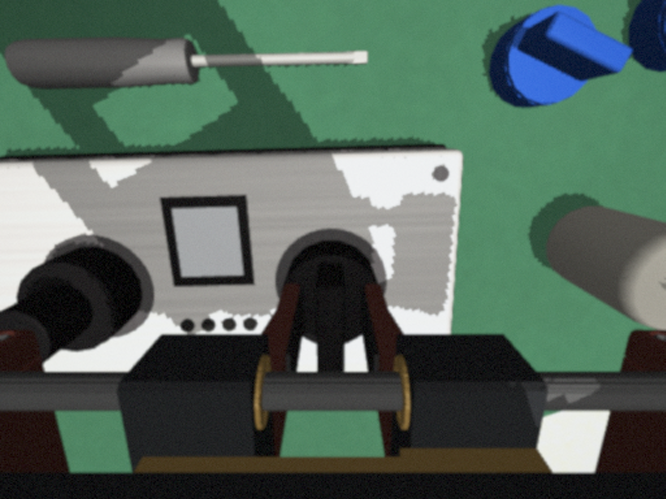

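Both fingers straddle the bar, which is centred at column ~331. Closing.

>>> apply_moves(increments=[{"gripper": 0,"delta_pos": [0,0,0],"dr": [0,0,0]},{"gripper": 0,"delta_pos": [0,0,0],"dr": [0,0,0]},{"gripper": 0,"delta_pos": [0,0,0],"dr": [0,0,0]},{"gripper": 0,"delta_pos": [0,0,0],"dr": [0,0,0]},{"gripper": 0,"delta_pos": [0,0,0],"dr": [0,0,0]}])

```text
t: 6.13
ee_pos: [618.9, 114.2, 92.9]
orientation: [0.3, 1.55, -0.3]
ft_force: [-0.6, -0.2, 2.6]
width: 12.0
```

>>> apply_moves(increments=[{"gripper": 0,"delta_pos": [0,0,0],"dr": [0,0,0]},{"gripper": 0,"delta_pos": [0,0,0],"dr": [0,0,0]},{"gripper": 0,"delta_pos": [0,0,0],"dr": [0,0,0]},{"gripper": 0,"delta_pos": [0,0,0],"dr": [0,0,0]},{"gripper": 0,"delta_pos": [0,0,0],"dr": [0,0,0]}])

```text
t: 6.55
ee_pos: [618.9, 114.2, 92.9]
orientation: [0.3, 1.55, -0.3]
ft_force: [-0.6, -0.8, 4.5]
width: 11.6
```

```bash
python3 -c "
from h import *
plan([619,114,92],68.3)"
```

```text
t 6.55 p [618.9 114.2  92.9] q [ 0.16  0.6   1.7  -0.    0.84 -1.02] w 11.6 F [-0.6 -0.8  4.5] M [-0.03  0.04  0.04]
R [[0.0, 0.374, 0.928], [0.0, 0.928, -0.374], [-1.0, 0.0, 0.0]]
0 dr tool [-0.004  0.    -0.   ]
180 dr tool [ 3.138 -0.    -0.   ]
dpos tool cm [ 0.09 -0.01  0.02]
```

The grip is at 12 mm with low side forces. First try is counterclockwise, in small steps.

>>> apply_moves(increments=[{"gripper": 0,"delta_pos": [0,0,0],"dr": [-0.025,0,0]},{"gripper": 0,"delta_pos": [0,0,0],"dr": [-0.025,0,0]},{"gripper": 0,"delta_pos": [0,0,0],"dr": [-0.025,0,0]},{"gripper": 0,"delta_pos": [0,0,0],"dr": [-0.025,0,0]},{"gripper": 0,"delta_pos": [0,0,0],"dr": [0,0,0]}])

```text
t: 6.97
ee_pos: [619.1, 113.9, 93.0]
orientation: [0.22, 1.559, -0.22]
ft_force: [-0.2, -1.3, 5.7]
width: 11.9
```

```bash
python3 -c "
from h import *
plan([619,114,92],68.3)"
```

```text
t 6.97 p [619.1 113.9  93. ] q [ 0.16  0.6   1.7  -0.    0.84 -1.13] w 11.9 F [-0.2 -1.3  5.7] M [-0.26  0.    0.02]
R [[0.001, 0.277, 0.961], [-0.0, 0.961, -0.277], [-1.0, -0.0, 0.001]]
0 dr tool [0.098 0.001 0.   ]
180 dr tool [-3.043e+00 -0.000e+00  1.000e-03]
dpos tool cm [ 0.1   0.01 -0.01]
```

>>> apply_moves(increments=[{"gripper": 0,"delta_pos": [0,0,0],"dr": [-0.02,0,0]},{"gripper": 0,"delta_pos": [0,0,0],"dr": [-0.02,0,0]},{"gripper": 0,"delta_pos": [0,0,0],"dr": [-0.02,0,0]},{"gripper": 0,"delta_pos": [0,0,0],"dr": [0,0,0]},{"gripper": 0,"delta_pos": [0,0,0],"dr": [0,0,0]}])

```text
t: 7.38
ee_pos: [619.0, 113.7, 92.9]
orientation: [0.175, 1.563, -0.175]
ft_force: [-0.1, -2.0, 5.9]
width: 11.6
```

```bash
python3 -c "
from h import *
plan([619,114,92],68.3)"
```

```text
t 7.38 p [619.  113.7  92.9] q [ 0.16  0.6   1.7  -0.    0.84 -1.18] w 11.6 F [-0.1 -2.   5.9] M [-0.42 -0.02 -0.42]
R [[0.0, 0.221, 0.975], [-0.0, 0.975, -0.221], [-1.0, -0.0, 0.0]]
0 dr tool [0.156 0.001 0.   ]
180 dr tool [-2.985e+00 -0.000e+00  1.000e-03]
dpos tool cm [ 0.09  0.02 -0.01]
```

Counterclockwise, Mz jumped from 0.02 to -0.42 N m at about 9°, which looks like the hard stop. Now clockwise.

>>> apply_moves(increments=[{"gripper": 0,"delta_pos": [0,0,0],"dr": [0.04,0,0]},{"gripper": 0,"delta_pos": [0,0,0],"dr": [0.06,0,0]},{"gripper": 0,"delta_pos": [0,0,0],"dr": [0.06,0,0]},{"gripper": 0,"delta_pos": [0,0,0],"dr": [0.05,0,0]},{"gripper": 0,"delta_pos": [0,0,0],"dr": [0.05,0,0]}])

```text
t: 7.8
ee_pos: [619.3, 114.2, 93.0]
orientation: [0.38, 1.536, -0.379]
ft_force: [0.4, -0.4, 5.1]
width: 11.9
```

>>> apply_moves(increments=[{"gripper": 0,"delta_pos": [0,0,0],"dr": [0.04,0,0]},{"gripper": 0,"delta_pos": [0,0,0],"dr": [0.04,0,0]},{"gripper": 0,"delta_pos": [0,0,0],"dr": [0.04,0,0]},{"gripper": 0,"delta_pos": [0,0,0],"dr": [0.04,0,0]},{"gripper": 0,"delta_pos": [0,0,0],"dr": [0.04,0,0]}])

```text
t: 8.22
ee_pos: [619.2, 114.3, 92.9]
orientation: [0.535, 1.503, -0.534]
ft_force: [0.3, 0.7, 4.0]
width: 11.8
```

```bash
python3 -c "
from h import *
plan([619,114,92],68.3)"
```

```text
t 8.22 p [619.2 114.3  92.9] q [ 0.16  0.6   1.7  -0.    0.84 -0.72] w 11.8 F [0.3 0.7 4. ] M [-0.03 -0.05  0.03]
R [[0.001, 0.631, 0.775], [0.0, 0.775, -0.631], [-1.0, 0.001, 0.001]]
0 dr tool [-0.305  0.001 -0.001]
180 dr tool [ 2.837e+00 -1.000e-03 -1.000e-03]
dpos tool cm [ 0.09 -0.04 -0.  ]
```

Clockwise runs free (17°, Mz ≈ 0.03). I'll go on to about 80°.

>>> apply_moves(increments=[{"gripper": 0,"delta_pos": [0,0,0],"dr": [0.07,0,0]},{"gripper": 0,"delta_pos": [0,0,0],"dr": [0.07,0,0]},{"gripper": 0,"delta_pos": [0,0,0],"dr": [0.07,0,0]},{"gripper": 0,"delta_pos": [0,0,0],"dr": [0.07,0,0]},{"gripper": 0,"delta_pos": [0,0,0],"dr": [0.07,0,0]}])

```text
t: 8.63
ee_pos: [619.2, 114.3, 93.0]
orientation: [0.807, 1.415, -0.806]
ft_force: [0.0, -0.7, 4.6]
width: 11.8
```

>>> apply_moves(increments=[{"gripper": 0,"delta_pos": [0,0,0],"dr": [0.07,0,0]},{"gripper": 0,"delta_pos": [0,0,0],"dr": [0.07,0,0]},{"gripper": 0,"delta_pos": [0,0,0],"dr": [0.07,0,0]},{"gripper": 0,"delta_pos": [0,0,0],"dr": [0.07,0,0]},{"gripper": 0,"delta_pos": [0,0,0],"dr": [0.07,0,0]}])

```text
t: 9.05
ee_pos: [619.3, 114.3, 93.0]
orientation: [1.072, 1.291, -1.07]
ft_force: [-0.2, 0.2, 5.5]
width: 11.6
```

>>> apply_moves(increments=[{"gripper": 0,"delta_pos": [0,0,0],"dr": [0.08,0,0]},{"gripper": 0,"delta_pos": [0,0,0],"dr": [0.08,0,0]},{"gripper": 0,"delta_pos": [0,0,0],"dr": [0.08,0,0]},{"gripper": 0,"delta_pos": [0,0,0],"dr": [0.08,0,0]},{"gripper": 0,"delta_pos": [0,0,0],"dr": [0.08,0,0]}])

```text
t: 9.47
ee_pos: [619.3, 114.3, 93.0]
orientation: [1.366, 1.099, -1.365]
ft_force: [0.3, 0.3, 6.1]
width: 11.8
```

Run:
```python
from h import *
plan([619,114,92],68.3)
save(cam('wrist'),'w4.png',s=1.3)
```

```text
t 9.47 p [619.3 114.3  93. ] q [ 0.16  0.6   1.7  -0.    0.84  0.38] w 11.8 F [0.3 0.3 6.1] M [-0.07 -0.    0.04]
R [[0.001, 0.977, -0.213], [0.0, -0.213, -0.977], [-1.0, 0.001, -0.0]]
0 dr tool [-1.407e+00  0.000e+00 -1.000e-03]
180 dr tool [ 1.735e+00 -1.000e-03 -0.000e+00]
dpos tool cm [ 0.1  -0.02  0.03]
```

View pics/w4.png

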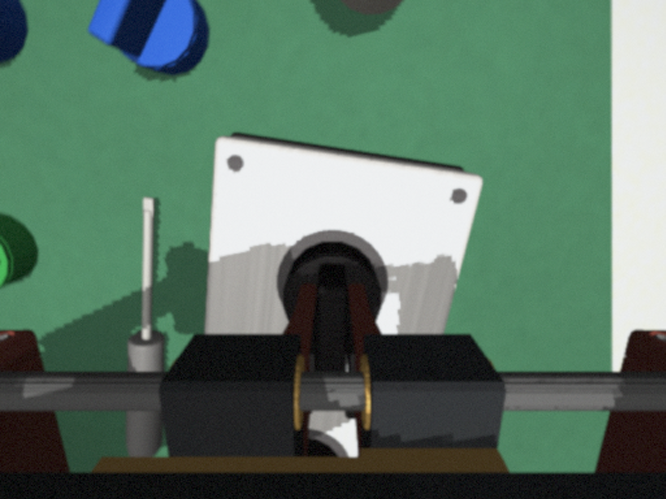

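The bar turned with the gripper (cap at (332,280), bar still along the fingers), about 80° clockwise. Now lifting gently.

>>> apply_moves(increments=[{"gripper": 0,"delta_pos": [-0.1,0,0],"dr": [0,0,0]},{"gripper": 0,"delta_pos": [-0.1,0,0],"dr": [0,0,0]},{"gripper": 0,"delta_pos": [-0.1,0,0],"dr": [0,0,0]},{"gripper": 0,"delta_pos": [-0.1,0,0],"dr": [0,0,0]},{"gripper": 0,"delta_pos": [-0.1,0,0],"dr": [0,0,0]}])

```text
t: 9.93
ee_pos: [618.5, 114.1, 97.5]
orientation: [1.363, 1.102, -1.364]
ft_force: [-0.0, -0.9, -1.3]
width: 12.2
```

```bash
python3 -c "
from h import *
plan([619,114,193],68.3)"
```

```text
t 9.93 p [618.5 114.1  97.5] q [0.16 0.6  1.7  0.   0.85 0.37] w 12.2 F [-0.  -0.9 -1.3] M [-0.02 -0.11 -0.01]
R [[-0.001, 0.978, -0.21], [-0.0, -0.21, -0.978], [-1.0, -0.001, 0.0]]
0 dr tool [-1.403e+00 -0.000e+00  1.000e-03]
180 dr tool [1.738e+00 1.000e-03 0.000e+00]
dpos tool cm [-9.55  0.05  0.01]
```

Lifting free (Fz ≈ -1 N, about the cap's weight). Raising 9.5 cm more.

>>> apply_moves(increments=[{"gripper": 0,"delta_pos": [-0.6,0,0],"dr": [0,0,0]},{"gripper": 0,"delta_pos": [-0.7,0,0],"dr": [0,0,0]},{"gripper": 0,"delta_pos": [-0.8,0,0],"dr": [0,0,0]},{"gripper": 0,"delta_pos": [-0.8,0,0],"dr": [0,0,0]},{"gripper": 0,"delta_pos": [-0.8,0,0],"dr": [0,0,0]}])

```text
t: 10.35
ee_pos: [619.0, 114.2, 135.9]
orientation: [1.364, 1.101, -1.363]
ft_force: [-0.0, -0.4, -1.6]
width: 11.7
```

>>> apply_moves(increments=[{"gripper": 0,"delta_pos": [-0.8,0,0],"dr": [0,0,0]},{"gripper": 0,"delta_pos": [-0.8,0,0],"dr": [0,0,0]},{"gripper": 0,"delta_pos": [-0.8,0,0],"dr": [0,0,0]},{"gripper": 0,"delta_pos": [-0.8,0,0],"dr": [0,0,0]},{"gripper": 0,"delta_pos": [-0.8,0,0],"dr": [0,0,0]}])

```text
t: 10.77
ee_pos: [618.7, 114.2, 175.6]
orientation: [1.364, 1.101, -1.364]
ft_force: [0.9, -0.4, -0.9]
width: 11.5
```

>>> apply_moves(increments=[{"gripper": 0,"delta_pos": [-0.8,0,0],"dr": [0,0,0]},{"gripper": 0,"delta_pos": [-0.6,0,0],"dr": [0,0,0]},{"gripper": 0,"delta_pos": [-0.4,0,0],"dr": [0,0,0]},{"gripper": 0,"delta_pos": [0,0,0],"dr": [0,0,0]},{"gripper": 0,"delta_pos": [0,0,0],"dr": [0,0,0]}])

```text
t: 11.18
ee_pos: [618.8, 114.2, 192.8]
orientation: [1.364, 1.101, -1.363]
ft_force: [-0.3, -0.1, -1.1]
width: 11.5
```

>>> apply_moves(increments=[{"gripper": 0,"delta_pos": [0,0,0],"dr": [0,0,0]},{"gripper": 0,"delta_pos": [0,0,0],"dr": [0,0,0]},{"gripper": 0,"delta_pos": [0,0,0],"dr": [0,0,0]},{"gripper": 0,"delta_pos": [0,0,0],"dr": [0,0,0]},{"gripper": 0,"delta_pos": [0,0,0],"dr": [0,0,0]}])

```text
t: 11.6
ee_pos: [618.7, 114.2, 192.4]
orientation: [1.363, 1.102, -1.364]
ft_force: [-0.7, 0.5, -0.8]
width: 11.8
```

Run:
```python
from h import *
plan([619,114,193],68.3)
save(cam('side'),'s2.png',(150,100,400,290),3)
```

```text
t 11.6 p [618.7 114.2 192.4] q [0.16 0.47 1.65 0.   1.02 0.38] w 11.8 F [-0.7  0.5 -0.8] M [-0.03 -0.08 -0.03]
R [[-0.0, 0.978, -0.21], [-0.0, -0.21, -0.978], [-1.0, -0.0, 0.0]]
0 dr tool [-1.404 -0.     0.   ]
180 dr tool [1.738 0.    0.   ]
dpos tool cm [-0.06  0.04  0.01]
```

View pics/s2.png

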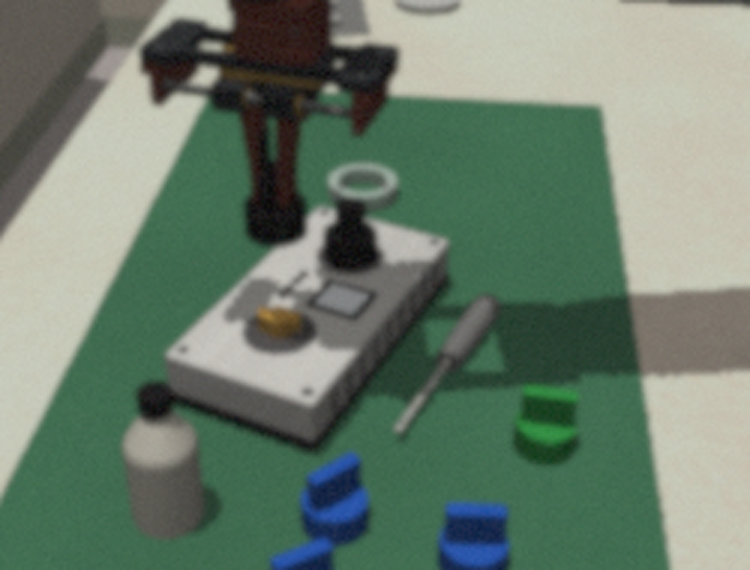

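The side crop shows the cap held in the gripper at (273,215) and the brass port bare at (280,325). The knob cap at (350,240) is still on, and the bottle, tape roll and screwdriver are in place. Handing in.

```bash
python3 -c "
from workcell import ctrl
print(ctrl.close_job())"
```

```text
the job is handed in; nothing more can be done
None
```

The bar cap is off its port and held still in the gripper about 10 cm above where it sat; I handed the job in at about 11.6 s of the 48 s.

- **Finding the thread:** Counterclockwise hit the hard stop at about 9° of commanded turn (Mz −0.42 N m). Clockwise ran freely (about 0.03 N m), so this cap turns loose clockwise. I turned it to about 80° before lifting.
- **Lift:** It came straight off. The steady force afterwards was about 1 N, close to the cap's weight, with the grip at 11.8 mm. The TCP rose from z = 93 to 192 mm.
- **Last picture:** It shows the cap in the fingers and the bare brass port. The knob cap is still closed, and the bottle, tape roll and screwdriver look unmoved; I judged that by eye and did not measure it.
- **Disagreement:** The cameras put the bar 5–9 mm apart (top y ≈ 111, wrist ≈ 116, side ≈ 118–120 mm). I centred it from the close wrist view instead, and forces stayed small, at most about 6 N.

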